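Unpack the new beaker and nest the set

TASK

First fold both main flaps of the carton (the two leaning in over its top) outward, well past upright, so that they stay open. Next stand the medium beaker inside the large one on the bench, and last take the small beaker out of the carton and stand it inside the medium one. Lower the beakers into place rather than dropping them, and leave the tube rack, the tip box and the amber bottle where they are.

Things in the scene. Friction and masses are not known exactly. Their poses are not given: they have to be found in the camera images.
- carton: Brown cardboard carton, fixed to the bench, 160 (its x) x 182 (its y) x 118 mm high, walls and floor 5 mm. Origin at the centre of its underside, z up. Main flaps hinged on its top edges at +y (flap_left) and -y (flap_right); the two end flaps on its x sides already hang outside, sloping out about 20 mm, and stay so. The small beaker stands inside.
- flap_left (a joint): Angle (rad) of the main flap on the carton's +y side: 0 = flat across the top, 1.57 = upright, 2.5 = folded out to its stop. 4 mm card, 150 mm along the hinge, 75 mm from hinge to free edge; hinge line along the carton's x at its y = +88.5, z = 118 mm. Starts ajar (0.8 to 1.15), needs under 1 N, stays where left. Closed fingers fit down between the two free edges (70 mm or more apart).
- flap_right (a joint): The same for the mirror-image flap on the carton's -y side: hinge line at carton y = -88.5 mm, z = 118 mm, same sizes and angles (grows as it opens outward, towards carton -y).
- flap_left_edge (a point): Middle of the free edge of flap_left.
- flap_right_edge (a point): Middle of the free edge of flap_right.
- large_center (a point): Open-topped steel beaker, a plain straight-sided cylinder, upright and loose, wall 3 mm, floor 5 mm thick. Widest and lowest: outer diameter 98 mm (inner 92), height 60 mm, 200 g, on the bench. Point on its axis half-way up, 30 mm above its underside; z is its axis.
- medium_center (a point): Open-topped steel beaker, a plain straight-sided cylinder, upright and loose, wall 3 mm, floor 5 mm thick. Outer diameter 66 mm (inner 60), height 80 mm, about 130 g, on the bench. Point on its axis half-way up, 40 mm above its underside; z is its axis. Standing in the large beaker its rim is 25 mm above the large rim, so hold it by the top 20 mm.
- small_center (a point): Open-topped steel beaker, a plain straight-sided cylinder, upright and loose, wall 3 mm, floor 5 mm thick. Narrowest and tallest: outer diameter 44 mm, height 100 mm, about 80 g, standing on the carton's floor, its rim 13 mm below the carton's top edge. Point on its axis half-way up, 50 mm above its underside; z is its axis. Standing in the medium beaker its rim is 25 mm above the medium rim, so hold it by the top 20 mm.
- small: The small beaker again: centre of its underside.
- medium: The medium beaker again: centre of its underside.
- large: The large beaker again: centre of its underside.
- rack_center (a point): Bystander: grey plastic tube rack, 80 x 130 x 50 mm, its centre.
- tipbox_center (a point): Bystander: low grey box with white lid for pipette tips, 82 x 117 x 54 mm, its centre.
- bottle_center (a point): Bystander: capped amber bottle, 64 mm in diameter, 130 mm tall, its centre.
Mind the look-alikes: they are no part of the job. What is shaped like the small but blue or purple is not meant.

How it is judged:
By the outcome, as a careful person would: the job done as asked, in the order asked, and still so for the second after the job is handed in, with the robot touching nothing.
It also fails if it takes over 69 s, if anything falls off the work surface, if the arm or the gripper's body presses on something with over 40 N, if the wrist force passes 120 N, or if a joint passes its speed limit or range.

ROBOT

A 6-joint arm with a two-finger parallel gripper is mounted at the origin on the work surface. World frame = base frame: x ahead of the robot, y to its left, z up, the work surface at z = 0. Lengths are in m, angles in rad, forces in N, time in s.
With the tool pointing down it reaches from about 0.375 to 0.9 m from the base axis. Payload 3.1 kg.
Tool frame: the origin (TCP) lies at the very end of the fingers, on their centre line; the grasp point (between the pads) lies 19 mm behind it (robot.hold_point_z is the z of the grasp point in the tool frame, in m); z points along the fingers, y is the direction in which the jaws open and shut (so a half turn about z gives the same grasp; the last joint's range is limited). The gripper opens to 87 mm and grips with 3 to 60 N. Pads are 19 mm wide; open, the fingers measure 117 mm over their backs; the gripper's body (75 mm by 190 mm) begins 51 mm behind the grasp point.
Start: joints at [-1.411, 0.527, 1.433, -0, 1.181, -0.178], TCP at [0.207, -0.59, 0.223] pointing down, gripper open.
Joint ranges: [-3.08, 3.08], [-0.75, 2.2], [0.22, 2.44], [-1.43, 4.57], [0, 2.65], [-2.85, 2.85]. Speed limits (rad/s): [2.79, 2.79, 3.14, 3.14, 3.14, 3.14].

INTERFACE

Orientations are given as a unit quaternion [x, y, z, w].
In Python, from rig import robot, viewer, spotter gives the robot as it stands.
- The arm moves only by the shell command python3 -m crank 'ROWS' [FORCE]. ROWS is text: rows parted by semicolons, each of 7 numbers parted by spaces: the turn, a rotation vector about the tool's x, y, z in units of 5 degrees (1.0 is 5 degrees), then the shift along the tool's x, y, z in units of 40 mm (1.0 is 40 mm), then the gripper's target within -1 to 1 (shut at 1, half-way at 0, fully open at -1). A call has 1 to 5 rows; each row shifts and turns the pose as measured when the row begins, along the tool's axes as they then stand; what a row does not reach is not made up. A row lasts 1/8 s, in which the tool goes at most 62.5 mm and 10.7 degrees, less where a joint would pass 70% of its speed; a pose out of reach is approached as far as the arm can. A call is refused whole if a number of a shift passes 1 or a number of a turn 1, either way. A call with a gripper value outside its range is refused whole. The fingers move at their own pace and stop on an object; FORCE is the grip in N (left out, the last holds). Time passes only in rows, so rows that do not move let the fingers close. It gives the time, the measured TCP pose, the force and the opening at its end, in the units of the state.
- robot.get_obs(): the state, without advancing time (a new reading comes with each control period).
- viewer.camera(name): name is "scene" or "top"; returns a dict with "img" (400x640x3 uint8, red, green, blue), "camera_matrix" (3x3 intrinsics, pixels), "xyz" and "attitude" of the camera in the world. Camera axes: x right, y down, z forward; pixel columns grow to the right and rows downward; lengths in m; the calibration is good to about 2 mm. A picture is of the moment at which its call begins. There is no depth.
- robot.hand_in(): hands the job in, once; it reports no verdict.
Trained networks look in a picture, given as the dict that the camera call returned (one of the last four; its "shot" number tells which), for a name from the list of things; names that differ only in an ending like _2 or _b are one class to them, and where a whole thing is asked for, a point or a joint stands for the part that bears it (a point fixed in the world has none). Each returns a list of dicts, best first, with "score" (0 to 1); they miss things now and then, are a little off and sometimes report something else, mostly with a low value. They report only what shows in the picture. A call takes as long as a camera call. They do not tell look-alikes from the thing itself.
- spotter.boxes_of(name, picture): "at" ([x, y, z] in m, in the coordinates of the camera as it stood for that picture, good to about 4 mm: the middle of the surface that is visible of it).
The state is a dict: "time": time; "q": joint angles; "joint_velocities": joint speeds; "joint_torque": joint torques, N m; "position": TCP position; "tool_rot": TCP orientation; "ft_force": force on the tool from outside, world axes, zero at the start; "moment": the same for the moment, N m; "grip_width": finger opening in m.
Only numpy, scipy, OpenCV 4.12 (cv2) and the standard library are available. Lean on these libraries where they do the work, as an engineer would, in place of code of your own. Each camera call takes 0.05 s, during which the arm holds its last target.

## Working session

There is one attempt and no reset: what is moved stays moved. The work goes in short steps, Python scripts to look and compute and a shell command to move; the robot and the scene stay as the last step left them, time stands still between calls to the robot, and variables do not carry over. Pictures are saved under pics/ and viewed, and the job is handed in when it is done.

```bash
ls; mkdir -p pics; cat > h.py <<'E'
import numpy as np, cv2
from rig import robot, viewer, spotter
from scipy.spatial.transform import Rotation as R
def att(c):
    a=np.array(c["attitude"],float)
    return a if a.shape==(3,3) else R.from_quat(a).as_matrix()
def proj(c,p):
    pc=att(c).T@(np.array(p)-c["xyz"]); u=c["camera_matrix"]@pc; return u[:2]/u[2]
def world(c,at): return att(c)@np.array(at)+c["xyz"]
def ray(c,uv,z):
    d=att(c)@np.linalg.inv(c["camera_matrix"])@np.array([uv[0],uv[1],1.]); o=np.array(c["xyz"]); return o+d*(z-o[2])/d[2]
def save(c,n,crop=None,s=1):
    im=c["img"][:,:,::-1]
    if crop: im=im[crop[1]:crop[3],crop[0]:crop[2]]
    if s!=1: im=cv2.resize(im,None,fx=s,fy=s,interpolation=cv2.INTER_CUBIC)
    cv2.imwrite("pics/"+n,im)
E
python3 - <<'E'
from h import *
o=robot.get_obs(); print(o)
for n in ("top","scene"):
    c=viewer.camera(n); save(c,n+"0.png"); print(n,c["xyz"],c["attitude"],c["camera_matrix"])
    for t in ["carton","flap_left","flap_right","flap_left_edge","flap_right_edge","small_center","medium_center","large_center","rack_center","tipbox_center","bottle_center"]:
        for d in spotter.boxes_of(t,c)[:4]:
            w=world(c,d["at"]); print(t,round(d["score"],2),w.round(3),proj(c,w).round(0))
print(robot.get_obs()["time"])
E
```

```text
pics
{'time': 0.0, 'q': array([-1.41152929e+00,  5.28459004e-01,  1.43389209e+00, -2.08666995e-05,
        1.18136783e+00, -1.78491961e-01]), 'joint_velocities': array([ 9.78419976e-04,  1.73577757e-03, -4.51889901e-05, -2.01754484e-03,
        4.46938908e-04,  9.25428816e-04]), 'joint_torque': array([ 6.33268883e-06, -4.40041280e+01, -1.76590812e+01,  6.32139668e-02,
        5.82927733e-02, -1.51414088e-04]), 'position': array([ 0.20701926, -0.58895515,  0.22157927]), 'tool_rot': array([ 9.85772493e-01,  1.68081713e-01,  5.71701225e-07, -1.06318014e-03]), 'ft_force': array([-0.41197467,  0.18029809, -0.41445339]), 'moment': array([ 0.00214447,  0.05831327, -0.01100786]), 'grip_width': 0.08721160006115265}
top [ 0.39882132 -0.06691346  1.11046438] [-0.7024235   0.709257   -0.03475316  0.04845574] [[459.05637655   0.         317.00290963]
 [  0.         459.05637655 203.00634287]
 [  0.           0.           1.        ]]
carton 0.77 [0.521 0.196 0.112] [206. 203.]
carton 0.31 [ 0.447 -0.015  0.05 ] [303. 236.]
flap_left 0.89 [0.507 0.244 0.154] [178. 207.]
flap_right 0.56 [0.548 0.11
[... 877 characters left out ...]
.249 0.15 ] [422. 251.]
flap_left 0.19 [ 0.637 -0.238  0.046] [241. 217.]
flap_right 0.69 [0.56  0.118 0.155] [365. 233.]
flap_left_edge 0.75 [0.522 0.249 0.152] [422. 250.]
flap_right_edge 0.57 [0.561 0.122 0.156] [367. 234.]
small_center 0.83 [0.365 0.097 0.077] [397. 210.]
small_center 0.73 [0.355 0.24  0.068] [445. 234.]
small_center 0.61 [0.526 0.173 0.074] [389. 258.]
medium_center 0.89 [ 0.636 -0.238  0.045] [241. 218.]
medium_center 0.43 [ 0.45  -0.225  0.031] [289. 190.]
large_center 0.62 [ 0.451 -0.224  0.035] [289. 189.]
rack_center 0.88 [ 0.469 -0.011  0.044] [342. 221.]
tipbox_center 0.71 [ 0.633 -0.009  0.057] [304. 253.]
bottle_center 0.6 [ 0.584 -0.417  0.065] [211. 177.]
1.2
```

View pics/top0.png

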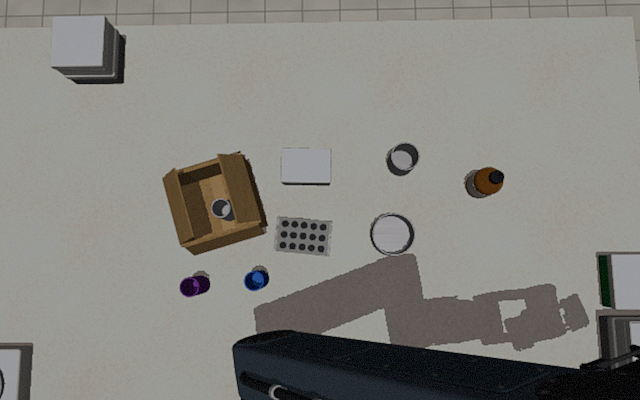

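View pics/scene0.png

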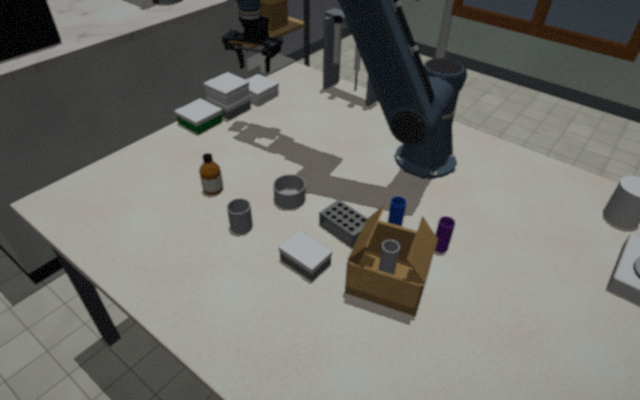

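The top view has three things shaped like the small beaker: purple at (195,287), blue at (256,280), and plain steel at (221,208) inside the carton. Only the steel one fits, so I'll confirm it in an enlarged crop. The large beaker is at (392,234) and the medium at (403,158).

```bash
python3 - <<'E'
from h import *
c=viewer.camera("top"); save(c,"top1.png",(150,140,280,300),4.5); save(c,"top1b.png",(360,130,520,270),4.5)
c=viewer.camera("scene"); save(c,"sc1.png",(330,180,470,320),4)
E
```

```text
(no output)
```

View pics/top1.png

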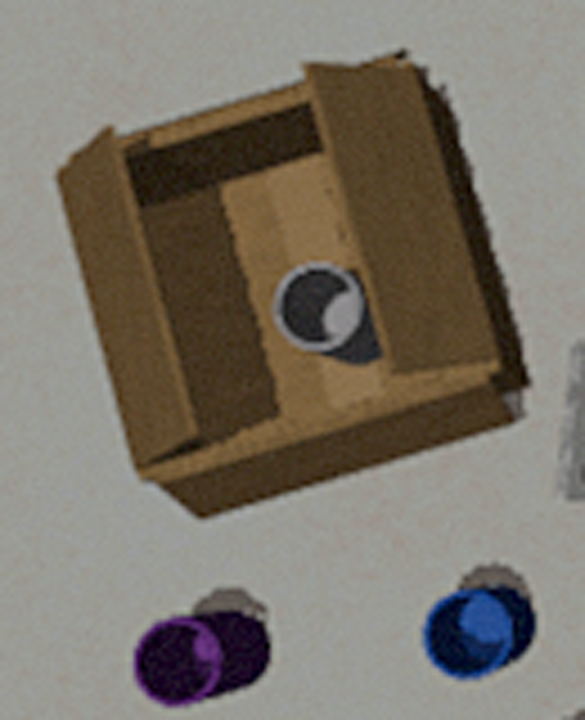

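View pics/top1b.png

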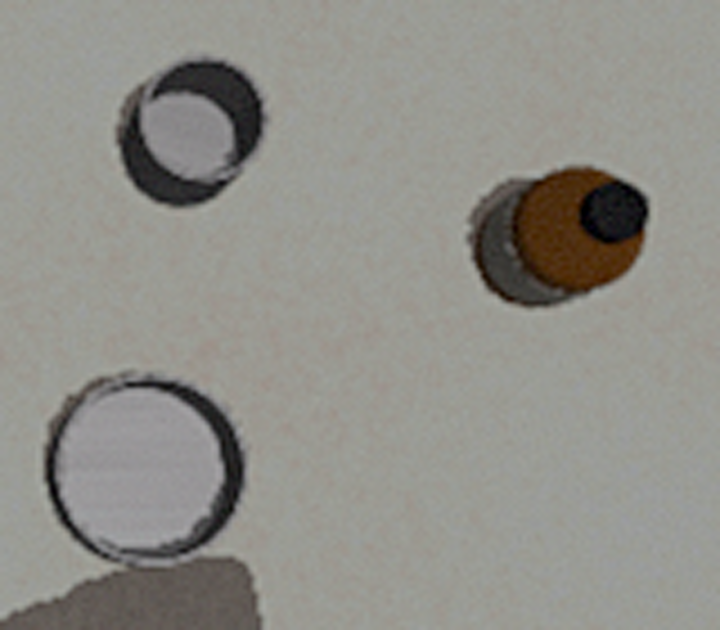

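View pics/sc1.png

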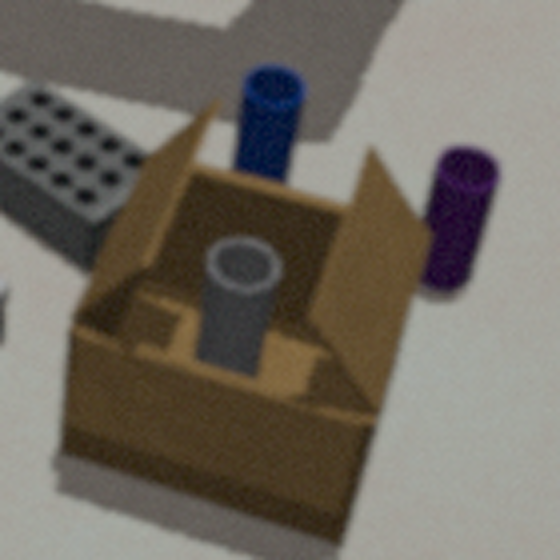

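The crops confirm the small beaker: plain steel inside the carton, top-view rim at about (221,208). Purple and blue stand outside the carton. Next I'll fit the poses geometrically.

```bash
cat >> h.py <<'E'
def circ(c,x,y,z,r,im,col,ox,oy,s):
    t=np.linspace(0,2*np.pi,60); P=np.array([(proj(c,(x+r*np.cos(a),y+r*np.sin(a),z))-[ox,oy]+.5)*s for a in t]).astype(np.int32)
    cv2.polylines(im,[P],True,col,1)
E
python3 - <<'E'
from h import *
from scipy.optimize import least_squares
T=viewer.camera("top"); S=viewer.camera("scene")
f=lambda x,y,s,ox,oy:np.array([x/s+ox,y/s+oy])-.5
print("small top",ray(T,f(319,307,4.5,150,140),.105),"scene",ray(S,f(244,265,4,330,180),.105))
print("med top",ray(T,f(199,124,4.5,360,130),.08))
obs=[(T,f(137,472,4.5,150,140),(-.08,.091,.118)),(T,f(500,368,4.5,150,140),(-.08,-.091,.118)),
(S,f(75,325,4,330,180),(.08,-.091,.118)),(S,f(378,415,4,330,180),(.08,.091,.118))]
def cw(p,q):
    c,s=np.cos(p[2]),np.sin(p[2]); return np.array([p[0]+c*q[0]-s*q[1],p[1]+s*q[0]+c*q[1],q[2]])
fun=lambda p:np.concatenate([proj(c,cw(p,q))-uv for c,uv,q in obs])
r=least_squares(fun,[.52,.19,.26]); print(r.x,fun(r.x).round(1))
p=r.x
# beaker refine by network both cams
for n,c in (("T",T),("S",S)):
  for t in ("small_center","medium_center","large_center"):
    for d in spotter.boxes_of(t,c)[:3]: print(n,t,round(d["score"],2),world(c,d["at"]).round(3))
for nm,c,(x0,y0,x1,y1) in (("ovT.png",T,(150,140,280,300)),("ovS.png",S,(330,180,470,320))):
    s=4; im=cv2.resize(c["img"][y0:y1,x0:x1,::-1],None,fx=s,fy=s)
    for z in (0,.118):
        P=np.array([(proj(c,cw(p,(a,b,z)))-[x0,y0]+.5)*s for a,b in ((-.08,-.091),(-.08,.091),(.08,.091),(.08,-.091))]).astype(np.int32); cv2.polylines(im,[P],True,(0,255,0),1)
    for th in (.8,.95,1.1):
      for sg in (1,-1):
        P=np.array([(proj(c,cw(p,(a,sg*(.0885-.075*np.cos(th)),.118+.075*np.sin(th))))-[x0,y0]+.5)*s for a in (-.075,.075)]).astype(np.int32); cv2.polylines(im,[P],True,(0,0,255),1)
    x,y=ray(T,f(319,307,4.5,150,140),.105)[:2]
    circ(c,x,y,.105,.022,im,(255,255,0),x0,y0,s)
    cv2.imwrite("pics/"+nm,im)
E
```

```text
small top [0.50968402 0.16598977 0.105     ] scene [0.51438029 0.16664224 0.105     ]
med top [ 0.62413548 -0.2460001   0.08      ]
[0.52824865 0.18388859 0.28284402] [ 0.3  1.5  0.2  0.4 -1.1  0.1  0.3  2.2]
T small_center 0.89 [0.348 0.1   0.046]
T small_center 0.74 [0.336 0.234 0.063]
T small_center 0.57 [0.514 0.177 0.072]
T medium_center 0.77 [ 0.628 -0.255  0.03 ]
T large_center 0.82 [ 0.453 -0.223  0.006]
T large_center 0.19 [ 0.608 -0.025  0.051]
S small_center 0.85 [0.364 0.095 0.072]
S small_center 0.82 [0.524 0.171 0.075]
S small_center 0.71 [0.358 0.242 0.069]
S medium_center 0.7 [ 0.634 -0.239  0.043]
S large_center 0.58 [ 0.45  -0.224  0.03 ]
```

View pics/ovT.png

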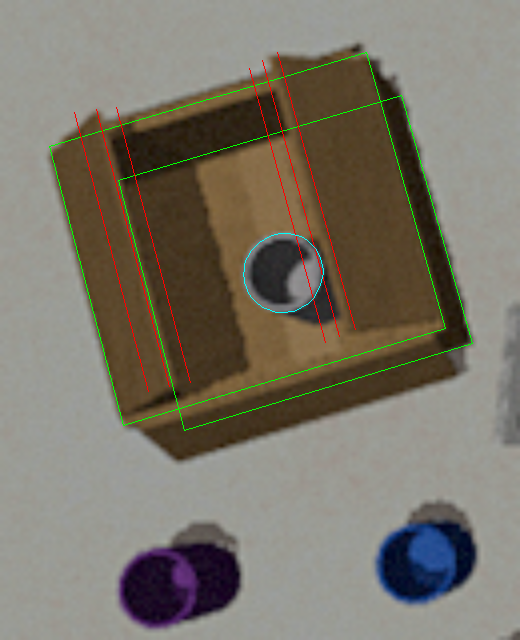

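View pics/ovS.png

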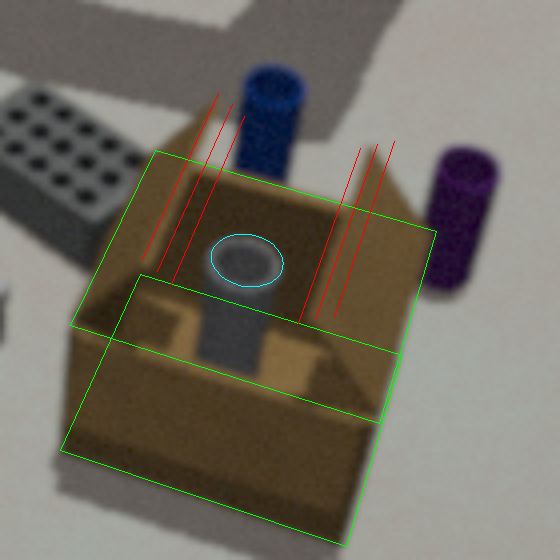

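Carton fit: centre (0.528, 0.184), yaw 16.2°. The overlay lines up in both views. I'll write a helper that works out the move, then go above the gap between the flaps with the fingers closed.

```bash
cat > go.py <<'E'
import sys
from h import *
# go.py x y z [yawdeg] -> needed shift in tool units & turn units
a=[float(v) for v in sys.argv[1:]]
o=robot.get_obs(); M=R.from_quat(o["tool_rot"]).as_matrix()
d=M.T@(np.array(a[:3])-o["position"])/.04
yaw=np.degrees(np.arctan2(M[1,0],M[0,0]))
print("t%.2f"%o["time"],"pos",o["position"].round(4),"yaw %.1f"%yaw,"shift",d.round(2),"F",o["ft_force"].round(1),"w %.4f"%o["grip_width"],"q6 %.2f"%o["q"][5])
if len(a)>3:
    A=a[3]*np.pi/180; Rt=np.array([[np.cos(A),np.sin(A),0],[np.sin(A),-np.cos(A),0],[0,0,-1]])
    print("turn",(np.degrees(R.from_matrix(M.T@Rt).as_rotvec())/5).round(2))
E
cat > cart.py <<'E'
import sys
from math import *
x,y=map(float,sys.argv[1:3]);c,s=cos(.2828),sin(.2828);print(.528+c*x-s*y,.184+s*x+c*y)
E
python3 cart.py 0 -.008; python3 go.py .530 .176 .27 16.2
```

```text
0.5302323641356942 0.17631777699063178
t1.70 pos [ 0.2072 -0.5896  0.2226] yaw 19.4 shift [ 13.96 -15.38  -1.19] F [ 0.4 -0.2  0.8] w 0.0870 q6 -0.18
turn [-0.   -0.    0.63]
```

```bash
python3 -m crank '0 0 0 0.9 -1 -0.4 1; 0 0 0 0.9 -1 -0.4 1; 0 0 0 0.9 -1 -0.4 1; 0 0 0 0.9 -1 0 1; 0 0 0 0.9 -1 0 1' 20; python3 go.py .530 .176 .27 16.2
```

```text
time: 2.33
position: [0.3127, -0.3396, 0.2714]
tool_rot: [0.986, 0.164, 0.001, 0.002]
ft_force: [-0.3, -0.6, 0.3]
grip_width: 0.0451
t2.33 pos [ 0.3127 -0.3396  0.2714] yaw 18.9 shift [  9.32 -10.43  -0.  ] F [-0.3 -0.6  0.3] w 0.0451 q6 0.17
turn [ 0.05 -0.02  0.55]
```

```bash
python3 -m crank '0 0 0.1 0.9 -1 0 1; 0 0 0.1 0.9 -1 0 1; 0 0 0.1 0.9 -1 0 1; 0 0 0.1 0.9 -1 0 1; 0 0 0.1 0.9 -1 0 1';python3 -m crank '0 0 0 0.9 -1 0 1; 0 0 0 0.9 -1 0 1; 0 0 0 0.9 -1 0 1; 0 0 0 0.9 -1 0 1; 0 0 0 0.9 -1 0 1' ; python3 go.py .530 .176 .27 16.2
```

```text
time: 2.95
position: [0.4259, -0.0866, 0.2724]
tool_rot: [0.99, 0.141, 0.004, 0.005]
ft_force: [0.5, -0.9, 0.4]
grip_width: 0.0015
time: 3.58
position: [0.5466, 0.1644, 0.2731]
tool_rot: [0.99, 0.141, 0.006, 0.006]
ft_force: [0.9, -0.1, 1.3]
grip_width: 0.0004
t3.58 pos [0.5466 0.1644 0.2731] yaw 16.3 shift [-0.32 -0.39  0.07] F [ 0.9 -0.1  1.3] w 0.0004 q6 1.39
turn [ 0.15 -0.12  0.01]
```

```bash
python3 -m crank '0.15 -0.12 0 -0.3 -0.4 0.2 1; 0 0 0 0 0 1 1; 0 0 0 0 0 1 1; 0 0 0 0 0 0.9 1'; python3 go.py .530 .176 .15 16.2
```

```text
time: 4.08
position: [0.532, 0.1803, 0.1487]
tool_rot: [0.99, 0.144, 0.004, -0.0]
ft_force: [0.4, -1.0, -0.8]
grip_width: 0.0005
t4.08 pos [0.532  0.1803 0.1487] yaw 16.6 shift [-0.08  0.09 -0.03] F [ 0.4 -1.  -0.8] w 0.0005 q6 1.41
turn [ 0.01 -0.09  0.08]
```

```bash
python3 - <<'E'
from h import *
T=viewer.camera("top"); save(T,"t2.png",(130,100,330,300),3.5)
T=viewer.camera("scene"); save(T,"s2.png",(320,150,480,330),3.3)
E
```

```text
(no output)
```

View pics/s2.png

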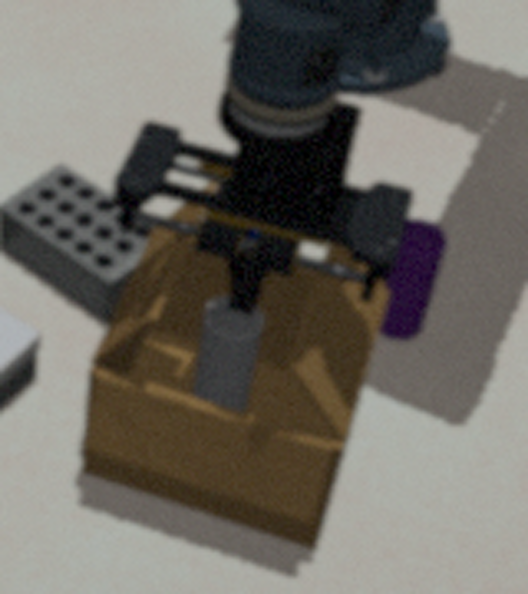

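```bash
python3 -m crank '0 0 0 0 -0.6 0 1; 0 0 0 0 -0.6 0 1; 0 0 0 0 -0.6 0 1; 0 0 0 0 -0.6 0 1;0 0 0 0 -0.4 0 1'; python3 cart.py 0 .108;python3 go.py .498 .288 .15 16.2
```

```text
time: 4.8
position: [0.5002, 0.2848, 0.1542]
tool_rot: [0.99, 0.142, 0.004, 0.002]
ft_force: [0.4, -0.6, -0.5]
grip_width: 0.0005
0.49786308416812897 0.28771001062647095
t4.80 pos [0.5002 0.2848 0.1542] yaw 16.3 shift [-0.03 -0.09  0.1 ] F [ 0.4 -0.6 -0.5] w 0.0005 q6 1.62
turn [ 0.05 -0.08  0.03]
```

```bash
python3 -m crank '0 0 0 0 -0.1 0.2 1;0 0 0 0 0 0 1'; python3 go.py .498 .288 .15 16.2; python3 - <<'E'
from h import *
T=viewer.camera("scene"); save(T,"s3.png",(320,150,500,330),3.3)
E
```

```text
time: 5.05
position: [0.4992, 0.2892, 0.1471]
tool_rot: [0.99, 0.143, 0.004, 0.002]
ft_force: [-0.7, -0.4, -0.3]
grip_width: 0.0002
t5.05 pos [0.4992 0.2892 0.1471] yaw 16.4 shift [-0.04  0.02 -0.07] F [-0.7 -0.4 -0.3] w 0.0002 q6 1.62
turn [ 0.05 -0.1   0.04]
```

View pics/s3.png

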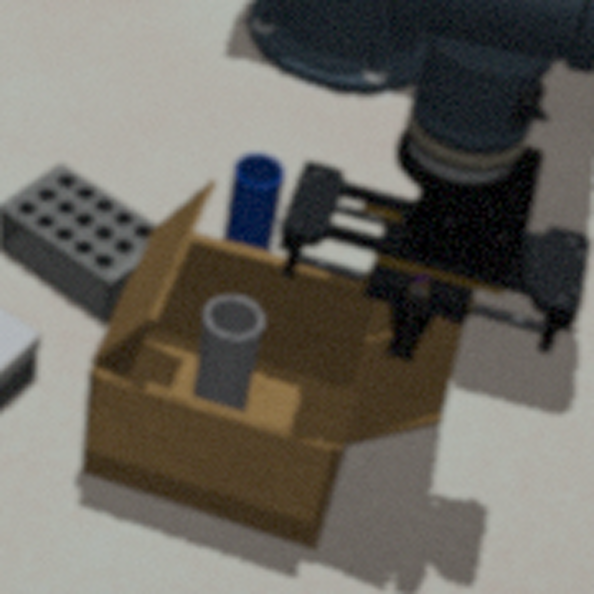

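Left flap is folded out, from about (360,450) to (440,420) in the crop. Sweeping back the other way for the right one.

```bash
python3 -m crank '0 0 0 0 1 -0.1 1; 0 0 0 0 1 0 1; 0 0 0 0 0.8 0 1; 0 0 0 0 0.6 0 1;0 0 0 0 0.6 0 1'; python3 cart.py 0 -.108;python3 go.py .558 .080 .15 16.2
```

```text
time: 5.72
position: [0.5464, 0.1296, 0.152]
tool_rot: [0.99, 0.142, 0.005, 0.001]
ft_force: [-0.9, 0.6, 0.8]
grip_width: 0.0007
0.5581369158318711 0.08028998937352905
t5.72 pos [0.5464 0.1296 0.152 ] yaw 16.3 shift [-0.07  1.27  0.05] F [-0.9  0.6  0.8] w 0.0007 q6 1.32
turn [ 0.05 -0.1   0.02]
```

```bash
python3 -m crank '0 0 0 -0.05 0.5 0 1; 0 0 0 0 0.5 0.1 1; 0 0 0 0 0.4 0.1 1; 0 0 0 0 0 0 1';python3 go.py .558 .080 .148 16.2; python3 - <<'E'
from h import *
T=viewer.camera("scene"); save(T,"s4.png",(300,150,480,330),3.3)
E
```

```text
time: 6.22
position: [0.5609, 0.0715, 0.1443]
tool_rot: [0.991, 0.137, 0.005, -0.001]
ft_force: [-0.7, 6.8, 2.9]
grip_width: 0.0005
t6.22 pos [0.5609 0.0715 0.1443] yaw 15.8 shift [-0.01 -0.23 -0.09] F [-0.7  6.8  2.9] w 0.0005 q6 1.22
turn [-0.02 -0.11 -0.08]
```

View pics/s4.png

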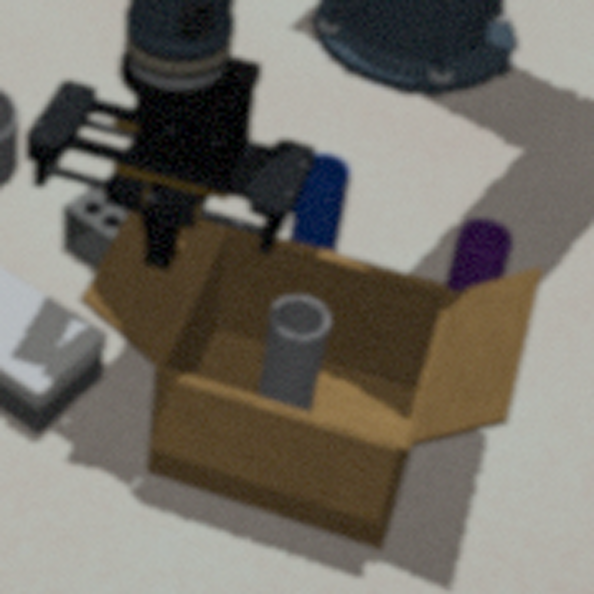

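Both flaps are out. The right one is at its stop, with 7 N on the tool. Next I'll back off, then refine the medium and large beaker positions with overlays.

```bash
python3 -m crank '0 0 0 0 -0.3 -0.5 1; 0 0 0 0 0 -1 1; 0 0 0 0 0 -1 0; 0 0 0 0 0 -1 -1'; cat > ov.py <<'E'
from h import *
import sys
T=viewer.camera("top"); S=viewer.camera("scene")
mx,my,lx,ly=map(float,sys.argv[1:5]); tag=sys.argv[5]
for n,c in (("T",T),("S",S)):
    u=proj(c,((mx+lx)/2,(my+ly)/2,.04)).astype(int); x0,y0,x1,y1=max(u[0]-65,0),max(u[1]-70,0),u[0]+65,u[1]+70; s=5
    im=cv2.resize(c["img"][y0:y1,x0:x1,::-1],None,fx=s,fy=s,interpolation=cv2.INTER_CUBIC); raw=im.copy()
    for x,y,h,r in ((mx,my,.08,.033),(lx,ly,.06,.049)):
        circ(c,x,y,h,r,im,(0,0,255),x0,y0,s);circ(c,x,y,0,r,im,(0,255,0),x0,y0,s)
    cv2.imwrite(f"pics/{tag}{n}.png",cv2.resize(im,None,fx=.8,fy=.8))
E
python3 ov.py .624 -.246 .452 -.226 ova; python3 go.py .624 -.246 .2
```

```text
time: 6.78
position: [0.5541, 0.0808, 0.2834]
tool_rot: [0.991, 0.137, -0.001, -0.002]
ft_force: [-0.7, 0.1, -0.6]
grip_width: 0.013
t6.88 pos [0.5576 0.0807 0.2874] yaw 15.7 shift [-0.64  8.31  2.18] F [ 0.3  0.1 -0. ] w 0.0210 q6 1.24
```

View pics/ovaT.png

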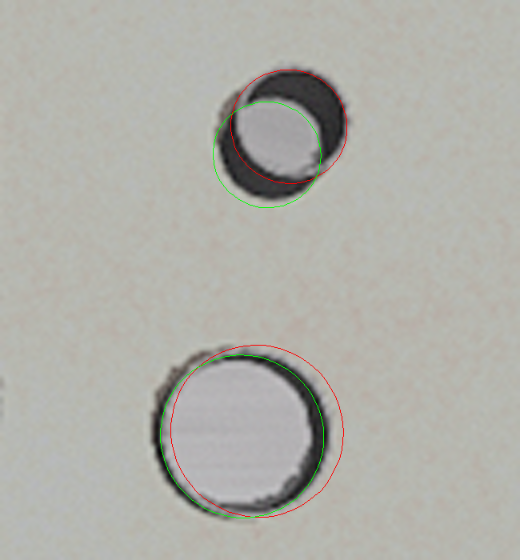

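View pics/ovaS.png

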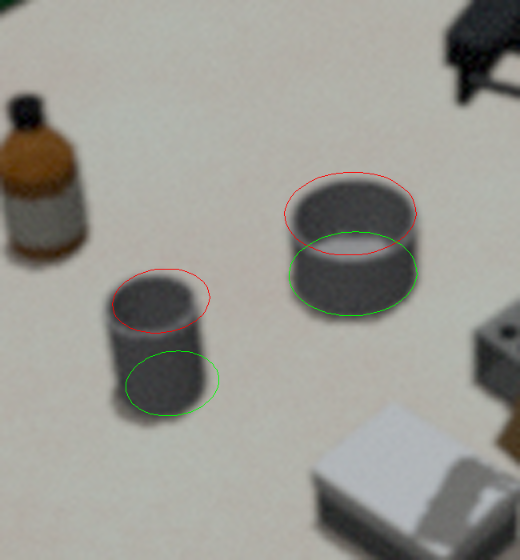

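```bash
python3 ov.py .628 -.250 .452 -.2205 ovb
```

```text
(no output)
```

View pics/ovbT.png

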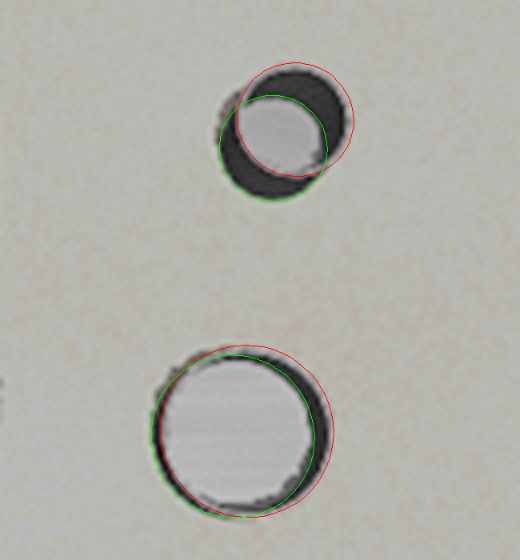

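View pics/ovbS.png

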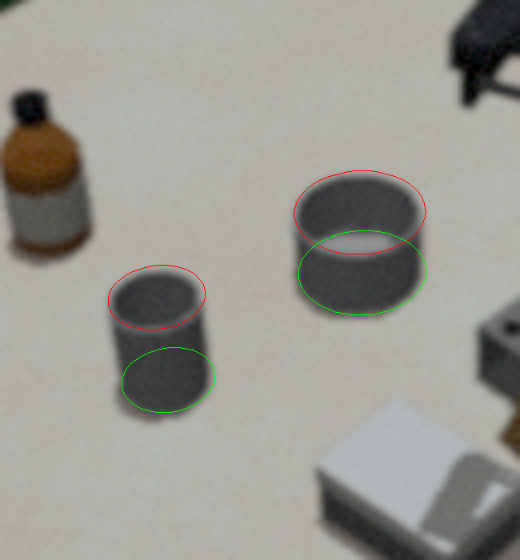

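Both overlays now fit: base outlines coincide, and the bright rim annuli lie inside the red circles. That puts medium at (0.628, -0.250) and large at (0.452, -0.2205). Moving above the medium.

```bash
python3 go.py .628 -.250 .18 16; python3 -m crank '0 0 0 -0.1 0.9 0 -1; 0 0 0 -0.1 1 0 -1; 0 0 0 -0.1 1 0.3 -1; 0 0 0 -0.1 1 0.4 -1; 0 0 0 -0.1 1 0.4 -1'; python3 -m crank '0 0 0 -0.1 1 0.4 -1; 0 0 0 -0.1 1 0.4 -1; 0 0 0 0 0.8 0.2 -1'; python3 go.py .628 -.250 .18 16
```

```text
t6.97 pos [0.5546 0.0809 0.283 ] yaw 15.7 shift [-0.48  8.47  2.55] F [-0.3  0.4 -0.3] w 0.0285 q6 1.24
turn [-0.04 -0.01 -0.05]
time: 7.6
position: [0.5841, -0.1151, 0.2285]
tool_rot: [0.99, 0.14, -0.007, -0.005]
ft_force: [0.8, 0.4, 0.7]
grip_width: 0.0788
time: 7.98
position: [0.6022, -0.2277, 0.1777]
tool_rot: [0.99, 0.139, -0.013, -0.009]
ft_force: [0.2, 0.3, -0.1]
grip_width: 0.0866
t7.97 pos [ 0.6022 -0.2277  0.1777] yaw 16.0 shift [ 0.47  0.71 -0.08] F [ 0.2  0.3 -0.1] w 0.0866 q6 0.76
turn [-0.24  0.26 -0.01]
```

```bash
python3 -m crank '-0.24 0.26 0 0.47 0.71 0 -1; 0 0 0 0 0 0 -1'; python3 go.py .628 -.250 .18 16;  python3 -m crank '0 0 0 0 0 0 -1'; python3 go.py .628 -.250 .061 16; python3 ov.py .628 -.250 .452 -.2205 ovc;
```

```text
time: 8.22
position: [0.6253, -0.2525, 0.1701]
tool_rot: [0.991, 0.137, -0.004, -0.003]
ft_force: [-0.4, 0.1, 0.2]
grip_width: 0.0866
t8.22 pos [ 0.6253 -0.2525  0.1701] yaw 15.7 shift [ 0.08 -0.04 -0.25] F [-0.4  0.1  0.2] w 0.0866 q6 0.75
turn [-0.08  0.08 -0.06]
time: 8.35
position: [0.6235, -0.2514, 0.1682]
tool_rot: [0.991, 0.137, -0.006, -0.005]
ft_force: [0.4, -0.1, 1.4]
grip_width: 0.0869
t8.35 pos [ 0.6235 -0.2514  0.1682] yaw 15.7 shift [0.15 0.02 2.68] F [ 0.4 -0.1  1.4] w 0.0869 q6 0.75
turn [-0.12  0.12 -0.06]
```

View pics/ovcS.png

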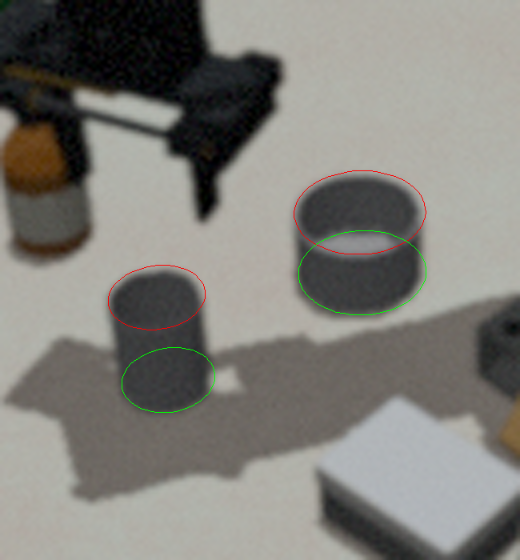

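```bash
python3 -m crank '-0.1 0.1 0 0.1 0 0.6 -1; 0 0 0 0 0 0.6 -1; 0 0 0 0 0 0.6 -1'; python3 go.py .628 -.250 .061 16
```

```text
time: 8.82
position: [0.6287, -0.248, 0.0992]
tool_rot: [0.99, 0.138, 0.002, 0.002]
ft_force: [0.7, -0.8, 0.1]
grip_width: 0.0869
t8.82 pos [ 0.6287 -0.248   0.0992] yaw 15.9 shift [-0.03  0.04  0.95] F [ 0.7 -0.8  0.1] w 0.0869 q6 0.75
turn [ 0.04 -0.04 -0.02]
```

```bash
python3 -m crank '0 0 0 0 0 0.5 -1; 0 0 0 0 0 0.4 -1; 0 0 0 0 0 0 -1'; python3 go.py .628 -.250 .061 16; python3 ov.py .628 -.250 .452 -.2205 ovd
```

```text
time: 9.2
position: [0.6273, -0.2456, 0.0604]
tool_rot: [0.99, 0.139, 0.0, 0.0]
ft_force: [0.6, 0.6, 0.2]
grip_width: 0.0868
t9.20 pos [ 0.6273 -0.2456  0.0604] yaw 16.0 shift [-0.01  0.11 -0.02] F [0.6 0.6 0.2] w 0.0868 q6 0.75
turn [ 0.01 -0.01  0.01]
```

View pics/ovdS.png

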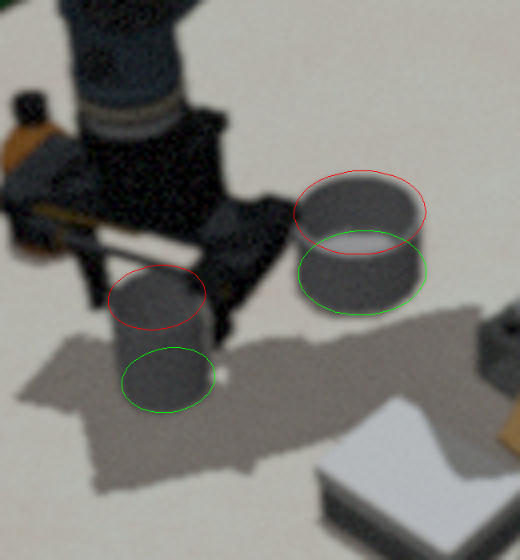

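```bash
python3 -m crank '0 0 0 0 0.1 0 1; 0 0 0 0 0 0 1; 0 0 0 0 0 0 1; 0 0 0 0 0 0 1; 0 0 0 0 0 0 1' 25; python3 go.py .628 -.250 .061 16
```

```text
time: 9.93
position: [0.631, -0.2513, 0.0646]
tool_rot: [0.99, 0.139, 0.004, 0.002]
ft_force: [-0.2, 0.3, -1.3]
grip_width: 0.0643
t9.93 pos [ 0.631  -0.2513  0.0646] yaw 16.0 shift [-0.06 -0.05  0.09] F [-0.2  0.3 -1.3] w 0.0643 q6 0.75
turn [ 0.07 -0.07 -0.  ]
```

```bash
python3 -m crank '0 0 0 0 0 -0.4 1; 0 0 0 0 0 -0.6 1; 0 0 0 0 0 -0.8 1; 0 0 0 0 0 -0.8 1; 0 0 0 0 0 0 1'; python3 go.py .452 -.2205 .165 16
```

```text
time: 10.55
position: [0.6303, -0.2511, 0.1742]
tool_rot: [0.99, 0.139, 0.004, 0.003]
ft_force: [0.3, -0.5, -1.2]
grip_width: 0.0637
t10.55 pos [ 0.6303 -0.2511  0.1742] yaw 16.0 shift [-4.08 -1.96  0.19] F [ 0.3 -0.5 -1.2] w 0.0637 q6 0.75
turn [ 0.07 -0.08 -0.  ]
```

```bash
python3 -m crank '0.07 -0.07 0 -0.6 -0.3 0 1; 0 0 0 -0.9 -0.45 0 1; 0 0 0 -0.9 -0.45 0 1; 0 0 0 -0.9 -0.45 0 1; 0 0 0 -0.6 -0.3 0 1'; python3 go.py .452 -.2205 .165 16
```

```text
time: 11.18
position: [0.4527, -0.2166, 0.1694]
tool_rot: [0.99, 0.14, -0.002, -0.002]
ft_force: [-1.0, 1.4, 0.2]
grip_width: 0.0648
t11.18 pos [ 0.4527 -0.2166  0.1694] yaw 16.1 shift [-0.04  0.09  0.11] F [-1.   1.4  0.2] w 0.0648 q6 0.62
turn [-0.04  0.04  0.02]
```

```bash
python3 -m crank '0 0 0 0 0.1 0 1; 0 0 0 0 0 0 1'; python3 go.py .452 -.2205 .070 16; python3 - <<'E'
from h import *
T=viewer.camera("top"); S=viewer.camera("scene"); p=robot.get_obs()["position"]
for n,c in (("T",T),("S",S)):
    u=proj(c,(.452,-.22,.1)).astype(int); x0,y0,x1,y1=u[0]-60,u[1]-70,u[0]+60,u[1]+60; s=5
    im=cv2.resize(c["img"][y0:y1,x0:x1,::-1],None,fx=s,fy=s,interpolation=cv2.INTER_CUBIC)
    circ(c,.452,-.2205,.06,.049,im,(0,0,255),x0,y0,s);circ(c,.452,-.2205,0,.049,im,(0,255,0),x0,y0,s)
    circ(c,p[0],p[1],p[2]+.018,.033,im,(255,255,0),x0,y0,s);circ(c,p[0],p[1],p[2]-.062,.033,im,(255,0,255),x0,y0,s)
    cv2.imwrite(f"pics/pl{n}.png",im)
E
```

```text
time: 11.42
position: [0.4519, -0.2196, 0.1683]
tool_rot: [0.99, 0.139, -0.003, -0.003]
ft_force: [0.5, -0.7, -1.3]
grip_width: 0.0638
t11.43 pos [ 0.4519 -0.2196  0.1683] yaw 16.0 shift [0.01 0.04 2.46] F [ 0.5 -0.7 -1.3] w 0.0638 q6 0.62
turn [-0.07  0.06  0.  ]
```

View pics/plS.png

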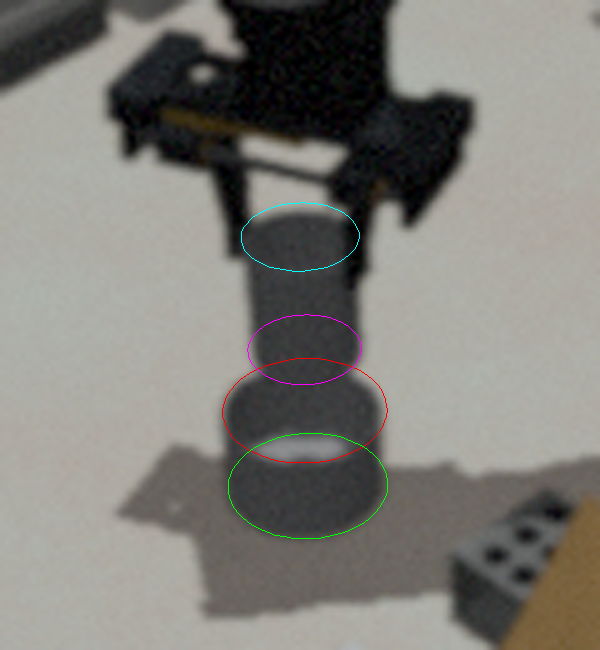

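View pics/plT.png

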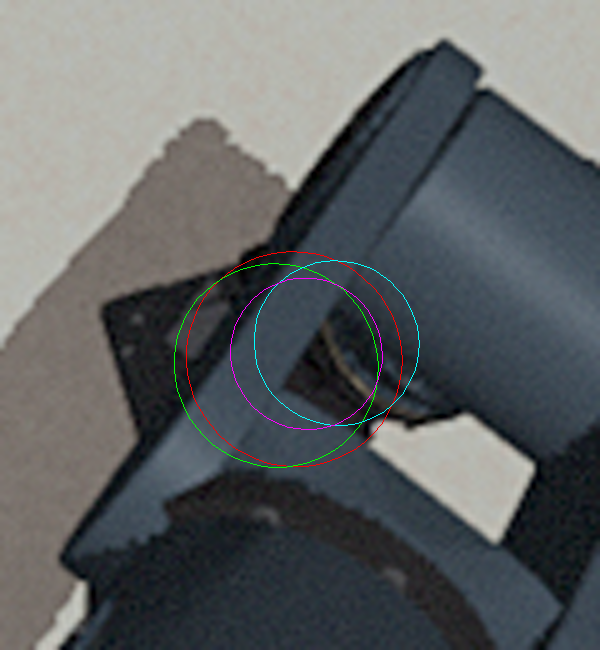

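```bash
python3 -m crank '-0.05 0.05 0 0 0 0.5 1; 0 0 0 0 0 0.6 1; 0 0 0 0 0 0.6 1; 0 0 0 0 0 0.4 1; 0 0 0 0 0 0 1'; python3 go.py .452 -.2205 .067 16
```

```text
time: 12.15
position: [0.4583, -0.2217, 0.0815]
tool_rot: [0.99, 0.141, 0.002, 0.001]
ft_force: [-0.3, 1.0, -0.8]
grip_width: 0.0642
t12.15 pos [ 0.4583 -0.2217  0.0815] yaw 16.2 shift [-0.14 -0.07  0.36] F [-0.3  1.  -0.8] w 0.0642 q6 0.62
turn [ 0.04 -0.04  0.04]
```

```bash
python3 -m crank '0 0 0 -0.1 0 0.2 1; 0 0 0 0 0 0.1 1; 0 0 0 0 0 0 1'; python3 go.py .452 -.2205 .067 16;python3 -m crank '0 0 0 0 0 0.05 1'; python3 go.py .452 -.2205 .067 16
```

```text
time: 12.52
position: [0.456, -0.2239, 0.0699]
tool_rot: [0.99, 0.141, 0.003, 0.003]
ft_force: [0.3, -0.4, -1.0]
grip_width: 0.0641
t12.53 pos [ 0.456  -0.2239  0.0699] yaw 16.2 shift [-0.07 -0.11  0.07] F [ 0.3 -0.4 -1. ] w 0.0641 q6 0.61
turn [ 0.07 -0.07  0.05]
time: 12.65
position: [0.4563, -0.2239, 0.0694]
tool_rot: [0.99, 0.141, 0.004, 0.003]
ft_force: [-2.5, 3.8, 22.4]
grip_width: 0.0643
t12.65 pos [ 0.4563 -0.2239  0.0694] yaw 16.2 shift [-0.08 -0.11  0.06] F [-2.5  3.8 22.4] w 0.0643 q6 0.61
turn [ 0.08 -0.08  0.04]
```

```bash
python3 -m crank '0 0 0 0 0 -0.03 1; 0 0 0 0 0 0 1'; python3 go.py .452 -.2205 .067 16
```

```text
time: 12.9
position: [0.457, -0.2244, 0.0717]
tool_rot: [0.99, 0.141, 0.005, 0.004]
ft_force: [-0.6, -0.1, -1.6]
grip_width: 0.0642
t12.90 pos [ 0.457  -0.2244  0.0717] yaw 16.2 shift [-0.09 -0.13  0.11] F [-0.6 -0.1 -1.6] w 0.0642 q6 0.61
turn [ 0.1  -0.09  0.05]
```

```bash
python3 -m crank '0 0 0 0 0 0.04 1'; python3 -m crank '0 0 0 0 0 0 -1; 0 0 0 0 0 0 -1; 0 0 0 0 0 0 -1; 0 0 0 0 0 0 -1'; python3 go.py .452 -.2205 .17 16
```

```text
time: 13.02
position: [0.4571, -0.2245, 0.0701]
tool_rot: [0.99, 0.141, 0.005, 0.004]
ft_force: [-0.4, 0.1, -2.8]
grip_width: 0.064
time: 13.52
position: [0.4573, -0.2247, 0.07]
tool_rot: [0.99, 0.141, 0.005, 0.004]
ft_force: [-0.9, -0.7, 0.4]
grip_width: 0.0857
t13.53 pos [ 0.4573 -0.2247  0.07  ] yaw 16.2 shift [-0.08 -0.11 -2.5 ] F [-0.9 -0.7  0.4] w 0.0857 q6 0.61
turn [ 0.11 -0.1   0.04]
```

```bash
python3 -m crank '0.1 -0.1 0 0 0 -0.5 -1; 0 0 0 0 0 -1 -1; 0 0 0 0 0 -1 -1;0 0 0 0 0 -1 -1;0 0 0 0 0 -1 -1';python3 go.py .512 .166 .25 16;
```

```text
time: 14.15
position: [0.4551, -0.2231, 0.2517]
tool_rot: [0.99, 0.141, -0.004, -0.003]
ft_force: [0.7, -0.4, -0.8]
grip_width: 0.0868
t14.15 pos [ 0.4551 -0.2231  0.2517] yaw 16.2 shift [ 4.08 -8.94  0.08] F [ 0.7 -0.4 -0.8] w 0.0868 q6 0.61
turn [-0.08  0.07  0.04]
```

```bash
python3 -m crank '0 0 0 0.45 -1 0 -1; 0 0 0 0.45 -1 0 -1;0 0 0 0.45 -1 0 -1'; python3 - <<'E'
from h import *
T=viewer.camera("top"); S=viewer.camera("scene")
L=(.452,-.2205);sm=(.511,.166);M=(.456,-.224)
for n,c in (("T",T),("S",S)):
  for k,q,cs in (("n",(.452,-.22,.05),[(L,.06,.049,(0,0,255)),(L,0,.049,(0,255,0)),(M,.085,.033,(255,255,0))]),("c",(.51,.166,.1),[(sm,.105,.022,(0,0,255)),(sm,.005,.022,(0,255,0))])):
    u=proj(c,q).astype(int); x0,y0,x1,y1=u[0]-50,u[1]-50,u[0]+50,u[1]+50; s=6
    im=cv2.resize(c["img"][y0:y1,x0:x1,::-1],None,fx=s,fy=s,interpolation=cv2.INTER_CUBIC)
    for p,z,r,col in cs: circ(c,p[0],p[1],z,r,im,col,x0,y0,s)
    cv2.imwrite(f"pics/m{n}{k}.png",im)
a=np.hstack([cv2.imread("pics/mTn.png"),cv2.imread("pics/mSn.png")]);b=np.hstack([cv2.imread("pics/mTc.png"),cv2.imread("pics/mSc.png")])
cv2.imwrite("pics/mm_n.png",cv2.resize(a,(800,400)));cv2.imwrite("pics/mm_c.png",cv2.resize(b,(800,400)))
E
python3 go.py .512 .166 .25 16
```

```text
time: 14.52
position: [0.4768, -0.0945, 0.2566]
tool_rot: [0.99, 0.138, 0.001, 0.001]
ft_force: [0.1, -0.4, -0.3]
grip_width: 0.0869
t14.62 pos [ 0.4759 -0.0916  0.2562] yaw 16.1 shift [ 2.66 -5.94  0.16] F [-0.6 -0.3 -0.8] w 0.0872 q6 0.87
turn [-0.   -0.01  0.02]
```

View pics/mm_n.png

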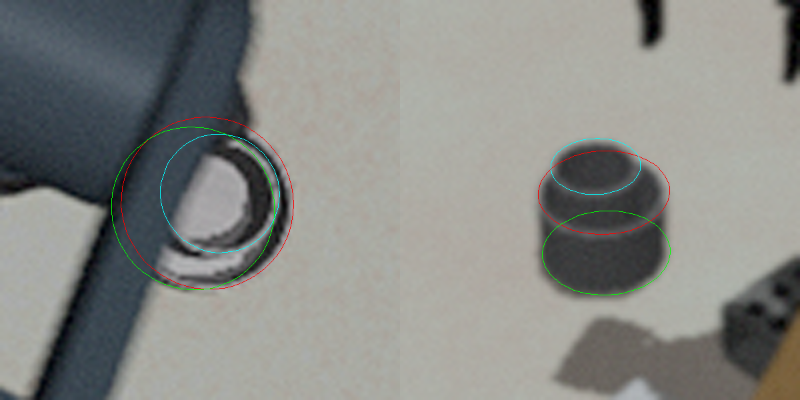

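View pics/mm_c.png

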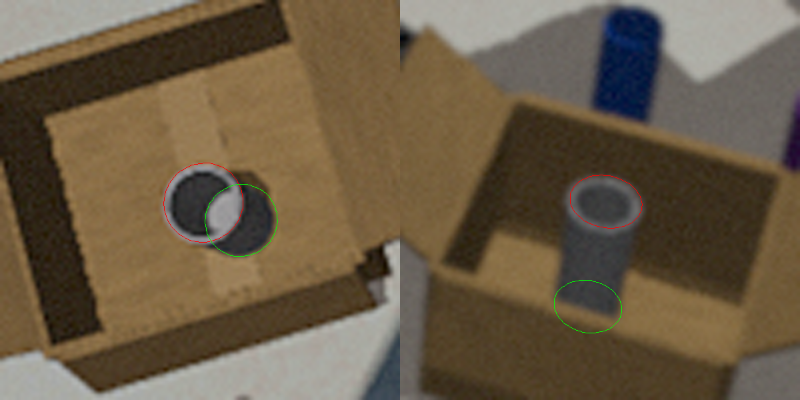

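The medium stands inside the large, with its rim near the predicted circle in both views. The small beaker's rim matches at (0.512, 0.166). Going to it.

```bash
python3 -m crank '0 0 0 0.45 -1 0 -1; 0 0 0 0.45 -1 0 -1;0 0 0 0.45 -1 0 -1; 0 0 0 0.45 -1 0 -1;0 0 0 0.45 -1 0 -1'; python3 go.py .512 .1665 .25 16
```

```text
time: 15.25
position: [0.5092, 0.1263, 0.2561]
tool_rot: [0.991, 0.137, 0.001, 0.002]
ft_force: [-0.0, 0.4, 0.1]
grip_width: 0.0874
t15.25 pos [0.5092 0.1263 0.2561] yaw 15.8 shift [ 0.34 -0.95  0.15] F [-0.   0.4  0.1] w 0.0874 q6 1.33
turn [ 0.04 -0.03 -0.05]
```

```bash
python3 -m crank '0 0 0 0.34 -0.95 0 -1; 0 0 0 0 0 0.8 -1;0 0 0 0 0 0.8 -1; 0 0 0 0 0 0.8 -1; 0 0 0 0 0 0 -1'; python3 go.py .512 .1665 .0855 16
```

```text
time: 15.88
position: [0.515, 0.1685, 0.158]
tool_rot: [0.99, 0.14, 0.003, 0.002]
ft_force: [0.5, -0.1, 1.2]
grip_width: 0.0869
t15.88 pos [0.515  0.1685 0.158 ] yaw 16.0 shift [-0.1   0.02  1.81] F [ 0.5 -0.1  1.2] w 0.0869 q6 1.41
turn [ 0.06 -0.07  0.01]
```

```bash
python3 -m crank '0.05 -0.05 0 -0.1 0 0.6 -1;0 0 0 0 0 0.6 -1; 0 0 0 0 0 0.5 -1; 0 0 0 0 0 0 -1'; python3 go.py .512 .1665 .0855 16;  python3 - <<'E'
from h import *
S=viewer.camera("scene"); save(S,"s6.png",(310,170,490,330),4)
E
```

```text
time: 16.38
position: [0.5173, 0.1659, 0.0936]
tool_rot: [0.99, 0.139, 0.006, 0.001]
ft_force: [0.3, -1.0, 0.2]
grip_width: 0.0874
t16.38 pos [0.5173 0.1659 0.0936] yaw 16.0 shift [-0.13 -0.05  0.2 ] F [ 0.3 -1.   0.2] w 0.0874 q6 1.40
turn [ 0.04 -0.14 -0.01]
```

View pics/s6.png

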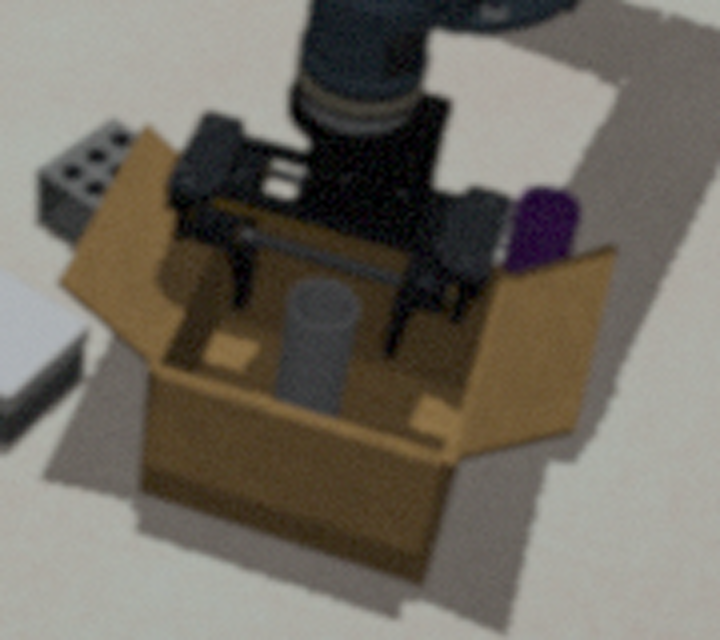

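```bash
python3 -m crank '0.04 -0.14 0 -0.13 0 0.2 -1;0 0 0 0 0 0 -1'; python3 go.py .512 .1665 .0855 16; python3 -m crank '0 0 0 0 0 0 1;0 0 0 0 0 0 1;0 0 0 0 0 0 1;0 0 0 0 0 0 1;0 0 0 0 0 0 1' 20;  python3 go.py .512 .1665 .0855 16
```

```text
time: 16.68
position: [0.5149, 0.1645, 0.0883]
tool_rot: [0.99, 0.139, 0.003, 0.0]
ft_force: [-0.2, 0.2, -0.5]
grip_width: 0.0871
t16.68 pos [0.5149 0.1645 0.0883] yaw 16.0 shift [-0.06 -0.07  0.07] F [-0.2  0.2 -0.5] w 0.0871 q6 1.39
turn [ 0.01 -0.07 -0.01]
time: 17.3
position: [0.5157, 0.1647, 0.0895]
tool_rot: [0.99, 0.139, 0.004, 0.0]
ft_force: [0.8, 0.5, -0.3]
grip_width: 0.0447
t17.30 pos [0.5157 0.1647 0.0895] yaw 16.0 shift [-0.08 -0.07  0.1 ] F [ 0.8  0.5 -0.3] w 0.0447 q6 1.39
turn [ 0.01 -0.1  -0.01]
```

```bash
python3 -m crank '0 0 0 0 0 -0.3 1;0 0 0 0 0 -0.6 1;0 0 0 0 0 -0.8 1;0 0 0 0 0 -1 1;0 0 0 0 0 -1 1'; python3 -m crank '0 -0.1 0 0 0 -1 1;0 0 0 0 0 -0.8 1;0 0 0 0 0 -0.2 1'; python3 go.py .456 -.224 .30 16
```

```text
time: 17.92
position: [0.5117, 0.1642, 0.2405]
tool_rot: [0.99, 0.139, -0.0, -0.0]
ft_force: [0.5, 0.6, -0.6]
grip_width: 0.0436
time: 18.3
position: [0.5123, 0.1644, 0.3279]
tool_rot: [0.99, 0.139, -0.001, 0.001]
ft_force: [0.5, -0.3, 0.4]
grip_width: 0.044
t18.30 pos [0.5123 0.1644 0.3279] yaw 16.0 shift [-4.02  8.95  0.72] F [ 0.5 -0.3  0.4] w 0.0440 q6 1.40
turn [ 0.01  0.02 -0.01]
```

```bash
python3 -m crank '0 0 0 -0.3 0.6 0 1;0 0 0 -0.4 0.9 0 1;0 0 0 -0.4 0.9 0 1;0 0 0 -0.4 0.9 0 1;0 0 0 -0.4 0.9 0 1'; python3 -m crank '0 0 0 -0.4 0.9 0 1;0 0 0 -0.4 0.9 0 1;0 0 0 -0.4 0.9 0.3 1;0 0 0 -0.4 0.9 0.4 1; 0 0 0 -0.3 0.6 0.3 1'; python3 go.py .456 -.224 .21 16
```

```text
time: 18.92
position: [0.4815, -0.02, 0.3245]
tool_rot: [0.99, 0.142, -0.004, -0.001]
ft_force: [-0.1, -0.7, -1.7]
grip_width: 0.0435
time: 19.55
position: [0.4501, -0.2075, 0.2791]
tool_rot: [0.99, 0.141, -0.008, -0.003]
ft_force: [0.3, 0.6, -1.5]
grip_width: 0.0437
t19.55 pos [ 0.4501 -0.2075  0.2791] yaw 16.3 shift [0.05 0.45 1.72] F [ 0.3  0.6 -1.5] w 0.0437 q6 0.64
turn [-0.1   0.16  0.05]
```

```bash
python3 -m crank '-0.1 0.16 0 0.1 0.4 0.5 1;0 0 0 0 0 0.7 1;0 0 0 0 0 0.6 1;0 0 0 0 0 0 1'; python3 go.py .456 -.224 .20 16; cat > pl.py <<'E'
from h import *
S=viewer.camera("scene"); p=robot.get_obs()["position"]; c=S
u=proj(c,(.452,-.22,.12)).astype(int); x0,y0,x1,y1=u[0]-60,u[1]-60,u[0]+60,u[1]+60; s=5
im=cv2.resize(c["img"][y0:y1,x0:x1,::-1],None,fx=s,fy=s,interpolation=cv2.INTER_CUBIC)
raw=im.copy()
circ(c,.452,-.2205,.06,.049,im,(0,0,255),x0,y0,s)
circ(c,.456,-.224,.085,.033,im,(0,255,0),x0,y0,s)
circ(c,p[0],p[1],p[2]+.016,.022,im,(255,255,0),x0,y0,s);circ(c,p[0],p[1],p[2]-.084,.022,im,(255,0,255),x0,y0,s)
import sys
cv2.imwrite("pics/"+sys.argv[1],cv2.resize(np.hstack([raw,im]),(800,400)))
E
python3 pl.py p1.png
```

```text
time: 20.05
position: [0.4538, -0.2224, 0.2001]
tool_rot: [0.99, 0.139, -0.004, -0.003]
ft_force: [-0.4, 0.4, -0.4]
grip_width: 0.0439
t20.05 pos [ 0.4538 -0.2224  0.2001] yaw 16.0 shift [0.04 0.05 0.  ] F [-0.4  0.4 -0.4] w 0.0439 q6 0.62
turn [-0.09  0.07 -0.01]
```

View pics/p1.png

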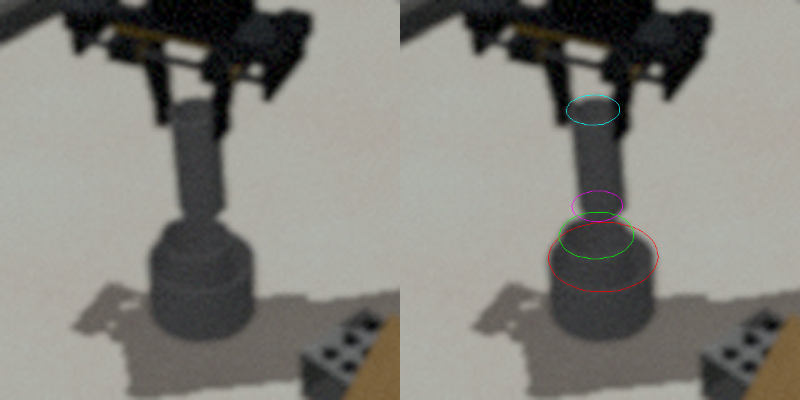

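```bash
cat > zm.py <<'E'
from h import *
import sys
c=viewer.camera("scene"); u=proj(c,(.454,-.222,float(sys.argv[2]))).astype(int); x0,y0=u[0]-28,u[1]-34
im=c["img"][y0:y0+68,x0:x0+56,::-1].astype(float); im=np.clip((im-20)*2.0,0,255).astype(np.uint8)
im=cv2.resize(im,None,fx=8,fy=8,interpolation=cv2.INTER_CUBIC); cv2.imwrite("pics/"+sys.argv[1],im)
p=robot.get_obs()["position"]; 
for q in ((.456,-.224,.085),(p[0],p[1],p[2]-.084),(p[0],p[1],p[2]+.016)): print((proj(c,q)-[x0,y0]+.5)*8)
E
python3 zm.py z1.png .11
```

```text
[223.75767529 332.09313377]
[222.7971863 260.4279868]
[212.82684039  29.5902423 ]
```

View pics/z1.png

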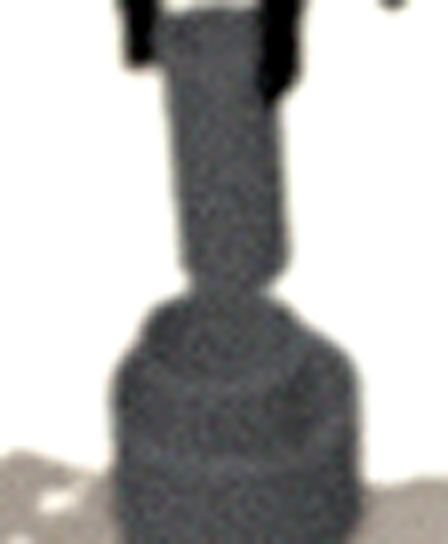

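```bash
python3 - <<'E'
from h import *
c=viewer.camera("scene"); A=att(c); M=R.from_quat(robot.get_obs()["tool_rot"]).as_matrix()
print("right in world",A[:,0],"tool",M.T@A[:,0]); f=A[:,2].copy(); f[2]=0; f/=np.linalg.norm(f); print("fwd horiz tool",M.T@f)
T=viewer.camera("top"); save(T,"t7.png",(330,150,480,290),5)
E
```

```text
right in world [-0.61681698  0.78678969  0.02233384] tool [-0.37625295 -0.92630595 -0.01977392]
fwd horiz tool [-0.93371892  0.35800458  0.0013053 ]
```

View pics/t7.png

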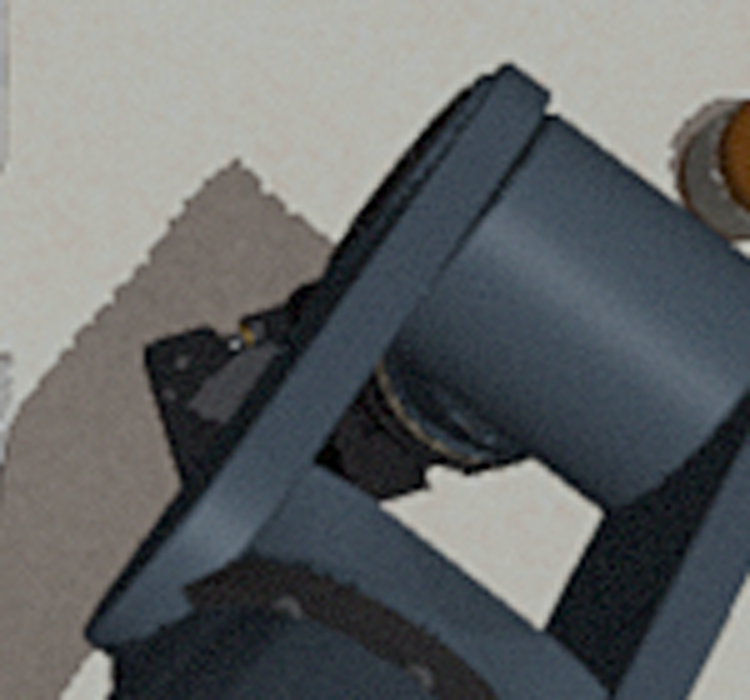

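The small beaker hangs about 3° out of true: its foot centre is near x=237 in the crop, where 223 was expected. I'll straighten it with a small wrist turn, which also centres the foot over the medium rim.

```bash
python3 -m crank '-0.55 0.25 0 0.04 0.05 0 1;0 0 0 0 0 0 1;0 0 0 0 0 0 1'; python3 go.py .456 -.224 .20 16; python3 zm.py z2.png .11
```

```text
time: 20.62
position: [0.4602, -0.2265, 0.2064]
tool_rot: [0.99, 0.139, 0.016, 0.024]
ft_force: [0.1, 0.0, -0.9]
grip_width: 0.0437
t20.62 pos [ 0.4602 -0.2265  0.2064] yaw 16.1 shift [-0.09 -0.1   0.15] F [ 0.1  0.  -0.9] w 0.0437 q6 0.63
turn [ 0.6  -0.28  0.01]
[223.75767529 332.09313377]
[207.32468709 254.21673046]
[196.49451314  22.26288866]
```

View pics/z2.png

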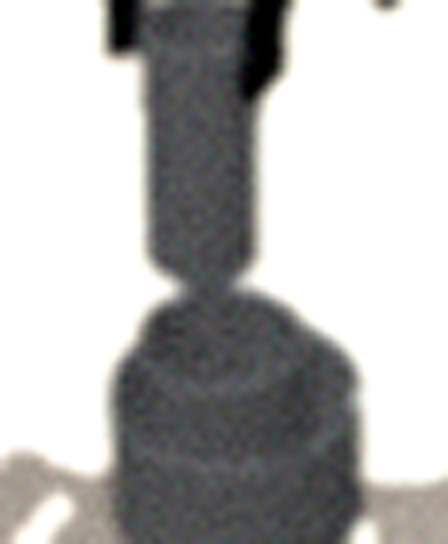

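```bash
python3 go.py .4565 -.2215 .20; python3 -m crank '0 0 0 -0.12 -0.1 0.1 1;0 0 0 0 0 0 1'; python3 go.py .4565 -.2215 .20; python3 zm.py z3.png .11
```

```text
t20.68 pos [ 0.4602 -0.2265  0.2063] yaw 16.1 shift [-0.06 -0.15  0.15] F [-1.  -0.7 -0.3] w 0.0434 q6 0.63
time: 20.92
position: [0.4543, -0.2241, 0.2019]
tool_rot: [0.99, 0.139, 0.016, 0.024]
ft_force: [0.2, -0.0, -1.3]
grip_width: 0.0433
t20.93 pos [ 0.4543 -0.2241  0.2019] yaw 16.1 shift [ 0.07 -0.05  0.05] F [ 0.2 -0.  -1.3] w 0.0433 q6 0.63
[223.75767529 332.09313377]
[221.49281189 258.60916491]
[211.45985859  27.83074986]
```

View pics/z3.png

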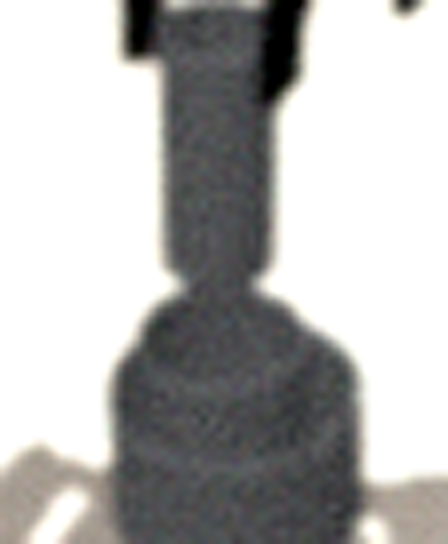

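```bash
python3 go.py .455 -.223 .165; python3 -m crank '0 0 0 0.05 -0.05 0.4 1;0 0 0 0 0 0.4 1;0 0 0 0 0 0 1'; python3 go.py .455 -.223 .165
```

```text
t20.98 pos [ 0.4549 -0.2246  0.2022] yaw 16.1 shift [-0.01 -0.09  0.93] F [-0.4  0.4  0.4] w 0.0436 q6 0.63
time: 21.35
position: [0.4582, -0.2242, 0.1698]
tool_rot: [0.99, 0.139, 0.017, 0.025]
ft_force: [0.7, -0.6, -1.6]
grip_width: 0.0437
t21.35 pos [ 0.4582 -0.2242  0.1698] yaw 16.0 shift [-0.07 -0.06  0.12] F [ 0.7 -0.6 -1.6] w 0.0437 q6 0.63
```

```bash
python3 -m crank '0 0 0 -0.07 -0.06 0.2 1;0 0 0 0 0 0 1'; python3 go.py .455 -.223 .12;  python3 zm.py z4.png .10
```

```text
time: 21.6
position: [0.4553, -0.2233, 0.1617]
tool_rot: [0.99, 0.139, 0.017, 0.026]
ft_force: [0.2, 0.2, -0.1]
grip_width: 0.0435
t21.60 pos [ 0.4553 -0.2233  0.1617] yaw 16.0 shift [-0.03 -0.07  1.04] F [ 0.2  0.2 -0.1] w 0.0435 q6 0.63
[223.75767529 316.09313377]
[224.97425296 330.67341623]
[215.32344675 109.10113672]
```

View pics/z4.png

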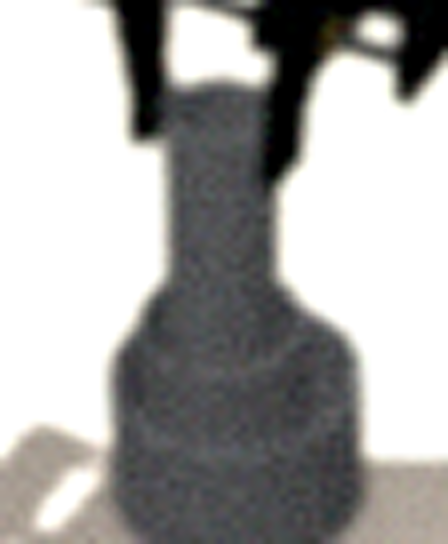

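```bash
python3 -m crank '0 0 0 0 -0.03 0.3 1;0 0 0 -0.02 -0.02 0.3 1;0 0 0 0 0 0 1'; python3 go.py .455 -.223 .095; python3 -m crank '0 0 0 0 -0.02 0.3 1;0 0 0 -0.02 -0.02 0.3 1;0 0 0 0 0 0 1'; python3 go.py .455 -.223 .095;
```

```text
time: 22.02
position: [0.456, -0.2234, 0.137]
tool_rot: [0.99, 0.139, 0.018, 0.027]
ft_force: [-0.1, 0.5, -2.1]
grip_width: 0.0438
t22.02 pos [ 0.456  -0.2234  0.137 ] yaw 16.0 shift [-0.05 -0.08  1.05] F [-0.1  0.5 -2.1] w 0.0438 q6 0.63
time: 22.4
position: [0.4558, -0.2232, 0.1109]
tool_rot: [0.99, 0.139, 0.018, 0.026]
ft_force: [0.4, -0.5, -0.0]
grip_width: 0.0435
t22.40 pos [ 0.4558 -0.2232  0.1109] yaw 16.0 shift [-0.03 -0.03  0.4 ] F [ 0.4 -0.5 -0. ] w 0.0435 q6 0.64
```

```bash
python3 -m crank '0 0 0 -0.02 -0.02 0.2 1;0 0 0 0 0 0 1'; python3 go.py .455 -.223 .095; python3 -m crank '0 0 0 0 0 0.12 1;0 0 0 0 0 0 1'; python3 go.py .455 -.223 .095;python3 zm.py z5.png .08
```

```text
time: 22.65
position: [0.4552, -0.2231, 0.1023]
tool_rot: [0.99, 0.139, 0.018, 0.026]
ft_force: [0.1, -1.1, -0.5]
grip_width: 0.0439
t22.65 pos [ 0.4552 -0.2231  0.1023] yaw 16.0 shift [-0.01 -0.01  0.18] F [ 0.1 -1.1 -0.5] w 0.0439 q6 0.64
time: 22.9
position: [0.4557, -0.2236, 0.0974]
tool_rot: [0.99, 0.139, 0.018, 0.027]
ft_force: [-0.4, 0.1, -0.3]
grip_width: 0.0436
t22.90 pos [ 0.4557 -0.2236  0.0974] yaw 16.0 shift [-0.01 -0.02  0.06] F [-0.4  0.1 -0.3] w 0.0436 q6 0.64
[223.75767529 268.09313377]
[230.93758249 414.32353394]
[221.9018045  206.60644898]
```

View pics/z5.png

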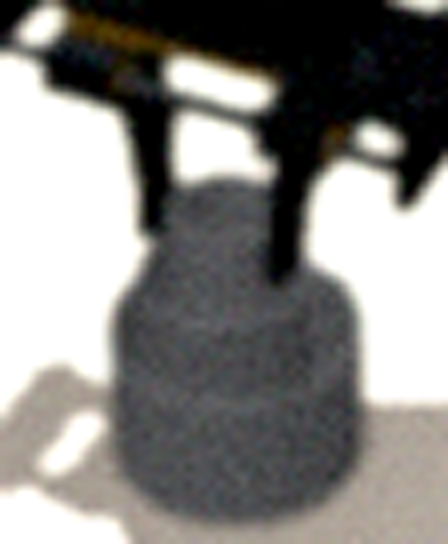

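```bash
python3 -m crank '0 0 0 0 0 0.05 1'; python3 -m crank '0 0 0 0 0 0.04 1;0 0 0 0 0 0 1'; python3 go.py .455 -.223 .095
```

```text
time: 23.08
position: [0.4562, -0.224, 0.0959]
tool_rot: [0.99, 0.139, 0.019, 0.027]
ft_force: [-0.4, 0.1, -0.4]
grip_width: 0.0436
time: 23.32
position: [0.4567, -0.2241, 0.0948]
tool_rot: [0.99, 0.139, 0.019, 0.027]
ft_force: [-0.4, 0.8, 1.1]
grip_width: 0.0437
t23.32 pos [ 0.4567 -0.2241  0.0948] yaw 16.0 shift [-0.03 -0.04 -0.01] F [-0.4  0.8  1.1] w 0.0437 q6 0.64
```

```bash
python3 -m crank '0 0 0 0 0 0.04 1'; python3 go.py .455 -.223 .095;
```

```text
time: 23.45
position: [0.4575, -0.2244, 0.0944]
tool_rot: [0.99, 0.139, 0.02, 0.028]
ft_force: [-0.8, 2.4, 16.6]
grip_width: 0.0438
t23.45 pos [ 0.4575 -0.2244  0.0944] yaw 16.0 shift [-0.05 -0.05 -0.02] F [-0.8  2.4 16.6] w 0.0438 q6 0.64
```

```bash
python3 -m crank '0 0 0 0 0 -0.02 1;0 0 0 0 0 0 -0.2;0 0 0 0 0 0 -0.5;0 0 0 0 0 0 -1;0 0 0 0 0 0 -1'; python3 go.py .455 -.223 .095;python3 zm.py z6.png .08
```

```text
time: 24.08
position: [0.4577, -0.2247, 0.0951]
tool_rot: [0.99, 0.139, 0.02, 0.029]
ft_force: [-0.3, -0.4, 0.6]
grip_width: 0.0744
t24.07 pos [ 0.4577 -0.2247  0.0951] yaw 16.0 shift [-0.05 -0.06 -0.  ] F [-0.3 -0.4  0.6] w 0.0744 q6 0.64
[223.75767529 268.09313377]
[226.0345121 420.6326296]
[216.75925572 213.40449385]
```

View pics/z6.png

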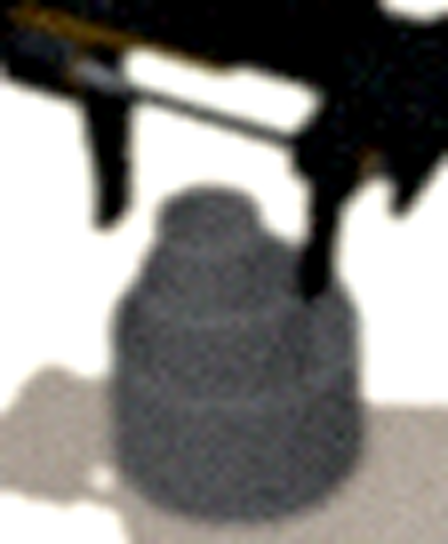

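Released, and it stands nested. Raising straight up.

```bash
python3 -m crank '0 0 0 0 0 0 -1;0 0 0 0 -0.02 -0.4 -1; 0 0 0 0 0 -0.6 -1;0 0 0 0 0 -1 -1;0 0 0 0 0 -1 -1'; python3 -m crank '0 0 0 0 0 -1 -1;0 0 0 -0.5 0.8 -0.5 -1;0 0 0 -0.5 0.8 0 -1;0 0 0 -0.5 0.8 0 -1;0 0 0 -0.5 0.8 0 -1'; python3 - <<'E'
from h import *
S=viewer.camera("scene"); T=viewer.camera("top"); save(S,"fS.png",(190,120,490,330),2.6); save(T,"fT.png",(140,110,540,310),2); save(T,"fTz.png",(350,190,440,280),6)
for n,c in (("T",T),("S",S)):
  for t in ("rack_center","tipbox_center","bottle_center"):
    for d in spotter.boxes_of(t,c)[:1]: print(n,t,world(c,d["at"]).round(3))
E
```

```text
time: 24.75
position: [0.4495, -0.2164, 0.2143]
tool_rot: [0.99, 0.139, 0.017, 0.025]
ft_force: [0.8, -0.9, -0.1]
grip_width: 0.087
time: 25.38
position: [0.4058, -0.3601, 0.286]
tool_rot: [0.989, 0.142, 0.02, 0.028]
ft_force: [0.3, 0.3, 0.2]
grip_width: 0.0871
T rack_center [ 0.449 -0.012  0.05 ]
T tipbox_center [ 0.608 -0.026  0.057]
T bottle_center [ 0.561 -0.425  0.089]
S rack_center [ 0.472 -0.059  0.044]
S tipbox_center [ 0.634 -0.011  0.053]
S bottle_center [ 0.585 -0.416  0.069]
```

View pics/fS.png

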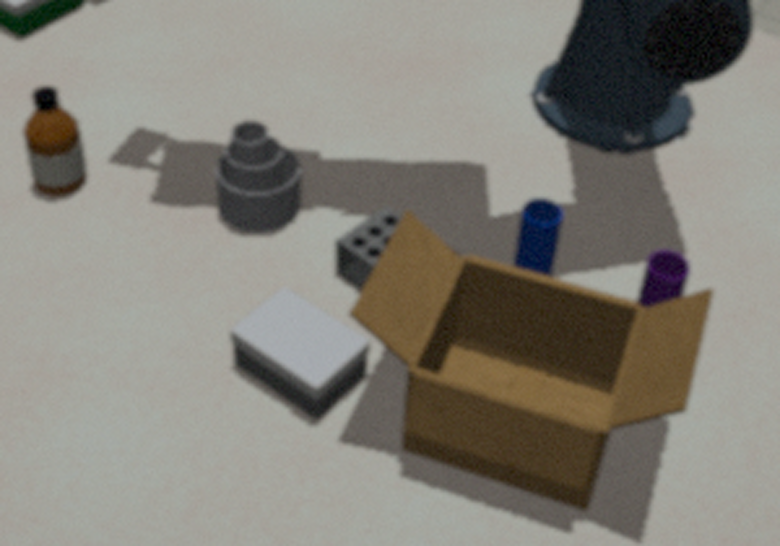

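View pics/fT.png

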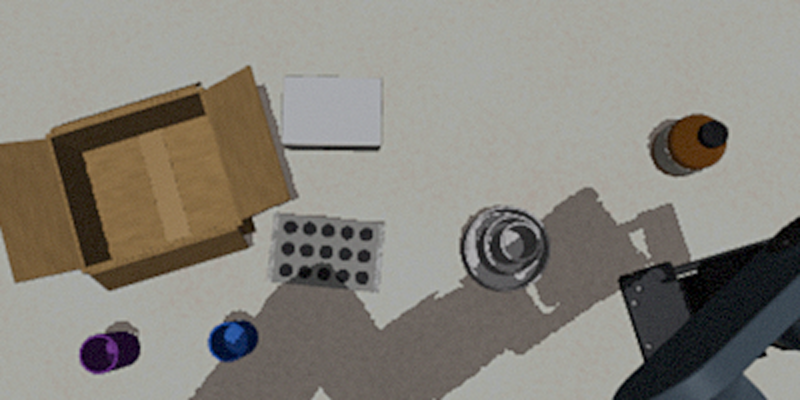

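View pics/fTz.png

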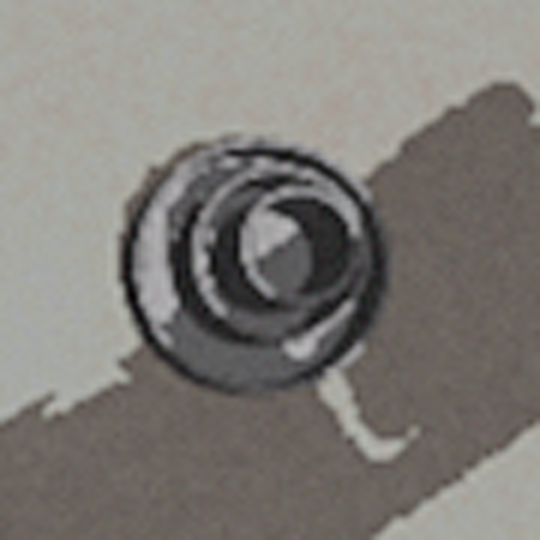

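The three beakers stand concentric and upright: top view about (252,172) full-frame scale, scene view at (258,175). Both flaps are out and the carton is empty. Rack, tip box and bottle show no movement beyond measurement error. Handing in.

```bash
python3 -c "
from rig import robot
print(robot.get_obs()['time'],robot.get_obs()['joint_velocities'].round(3)); print(robot.hand_in())"
```

```text
25.775 [ 0.004 -0.002 -0.005 -0.003 -0.001 -0.003]
the job is handed in; nothing more can be done
None
```

The job is done and handed in at about 25.8 s, with the arm clear of everything. I folded both flaps outward, then stood the medium beaker in the large one, then took the small steel beaker out of the carton and stood it in the medium one.

**What the last pictures show:**
- **Flaps and carton:** both flaps lie well past upright, and the carton is empty.
- **Beakers:** the three stand nested and upright.
- **Bystanders:** the rack, tip box and bottle match their starting positions. The one exception is the rack in the last scene view, where the network was about 5 cm off. The right flap partly hides the rack there. The top view puts it within 3 mm of its start, so I take that reading as wrong.

**What did not go perfectly:**
- **Contact force:** each beaker was lowered until it touched the floor under it. The wrist briefly read about 22 N for the medium beaker and 17 N for the small one.
- **Right flap:** it was pushed to its stop with about 7 N.
- **Small beaker tilt:** it hung about 3° off vertical in the grip, so I corrected that with a wrist turn before lowering it. It released cleanly.

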